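Jar under the swing-arm magnifier

ROBOT

A 6-joint arm with a two-finger parallel gripper is mounted at the origin on a cart in front of the work surface, level with it; the furniture and walls round the work are solid. World frame = base frame: x ahead of the robot, y to its left, z up, the work surface at z = 0. Lengths are in m, angles in rad, forces in N, time in s.
With the tool pointing down it reaches from about 0.4 to 0.825 m from the base axis. Payload 7 kg.
Tool frame: the origin (TCP) lies midway between the tips of the shut fingers; the grasp point (between the pads) lies 19 mm behind it; z points along the fingers, y is the line along which they close (so a half turn about z gives the same grasp; the last joint's range is limited). The gripper opens to 88 mm and grips with 3 to 60 N. Pads are 19 mm wide; open, the fingers measure 130 mm over their backs; the gripper's body (78 mm by 193 mm) begins 47 mm behind the grasp point.
Start: joints at [1.592, 0.359, 0.012, 0, -1.224, -0.288], TCP at [0.178, 0.651, 0.227] pointing down, gripper open.
Joint ranges: [-3.07, 3.07], [-1.43, 2.12], [-1.02, 1.25], [-3.03, 1.67], [-3.05, -0], [-3.03, 3.03]. Speed limits (rad/s): [2.39, 2.39, 3.01, 3.14, 3.14, 3.14].

INTERFACE

Orientations are given as [roll, pitch, yaw] about the fixed x, y, z axes, in that order (R = Rz(yaw) Ry(pitch) Rx(roll)).
In Python, from station import arm, grab_frame, camera_params, spot_in gives the robot as it stands.
- The arm moves only by the shell command python3 -m jog 'ROWS' [FORCE]. ROWS is JSON, a list that holds one entry, the list of rows, each a list of 7 numbers: the shift along the tool's x, y, z in mm, then the turn, a rotation vector about the tool's x, y, z in rad, then the finger opening in mm, from 0 to 87.6. In form: [[[x, y, z, wx, wy, wz, fingers], ...]]. A call has 1 to 20 rows; each row is the pose to reach, as a shift and turn from the pose commanded when the call began, along the tool's axes at that moment; what a row does not reach only later rows make up. A row lasts 1/8 s, in which the tool goes at most 62.5 mm and 10.7 degrees, less where a joint would pass 70% of its speed; a pose out of reach is approached as far as the arm can. A call with a gripper value outside its range is refused whole. The fingers move at their own pace and stop on an object; FORCE is the grip in N (left out, the last holds). Time passes only in rows, so rows that repeat a pose let the fingers close. It gives the time, the measured TCP pose, the force, the opening and the grip force at its end, in the units of the state.
- arm.get_state(): the state, without advancing time (a new reading comes with each control period).
- grab_frame(name): name is "scene" or "top" or "wrist"; returns (picture, depth): 400x640x3 uint8, blue, green, red; 400x640 float32, m along the optical axis (not along the pixel's ray), 0 where there is no reading.
- camera_params(name): a dict with "mtx" (3x3 intrinsics, pixels), "k1" (the pictures are not rectified: a ray, as slopes to the right and down, at radius r is drawn at 1 + k1 r^2 times it, then the intrinsics apply), "R" (3x3) and "t" (3): a world point X has camera coordinates R X + t. Camera axes: x right, y down, z forward; pixel columns grow to the right and rows downward; lengths in m; the calibration is good to about 2 mm. A picture is of the moment at which its call begins: read the wrist's pose just before it. camera_params takes no time and is no camera call; for the wrist camera it gives the pose at the moment of the call.
- arm.job_done(): hands the job in; it is judged then, once.
Trained networks look in the newest picture that a camera, given by its name, has taken for a name from the list of things; names that differ only in an ending like _2 or _b are one class to them, and where a whole thing is asked for, a point or a joint stands for the part that bears it (a point fixed in the world has none). Each returns a list of dicts, best first, with "confidence" (0 to 1); they miss things now and then, are a little off and sometimes report something else, mostly with a low value. They report only what shows in the picture. A call takes as long as a camera call. They do not tell look-alikes from the thing itself.
- spot_in(query, camera): "uv" ([column, row] in pixels, amid what is visible of it).
The state is a dict: "t": time; "q": joint angles; "qd": joint speeds; "joint_efforts": joint torques, N m; "eef_pos": TCP position; "ee_rot": TCP orientation; "force": force on the tool from outside, world axes, zero at the start; "moment": the same for the moment, N m; "width": finger opening in m; "gripper_force": force on a finger pad.
Only numpy, scipy, OpenCV 4.12 (cv2) and the standard library are available. Lean on these libraries where they do the work, as an engineer would, in place of code of your own. Each camera call takes 0.05 s, during which the arm holds its last target. There are 200 camera calls.

TASK

Put the yellow jar under the bench magnifier: first swing the magnifier arm well clear of the base plate, to whichever side is not blocked by the tall glass bottle; then stand the jar upright on the plate and push it into the blue V guides until it rests against both; last, swing the magnifier back so that the lens is centred over the jar. Leave the bottle, the wash bottle and the beaker standing where they are.

Things in the scene. Friction and masses are not known exactly. Their poses are not given: they have to be found in the camera images.
- stand: fixed inspection stand; position and yaw vary. Aluminium base plate 260 (x) x 150 (y) mm, 5 mm thick, from x = -100 to +160 mm in its frame, with two blue V guide rails and a post. Origin on the bench under the centre of the seated jar, z up; +x, roughly the robot's own +x, is the direction in which the jar is pushed into the guides
- seat (a point): point on the plate's top, 5 mm above the bench, where the centre of the jar's underside lies once it rests against both rails; axes as the stand's. The rails are 10 mm thick, tops 31 mm above the bench, each 35 degrees off the x axis; their V is open to -x (mouth about 92 mm wide at x = -23 mm) and narrows to +x
- hinge (a point): point on the vertical hinge axis of the magnifier arm, at the top of the steel post (20 mm thick, foot disc 52 mm), 120 mm above the bench, 130 mm from the seat along the stand's +x; axes as the stand's
- lens_arm (a joint): angle of the magnifier arm, rad, -1.6 to 1.6. 0: arm points from the post along the stand's -x, lens exactly over the seat. Positive: counter-clockwise from above, lens to the stand's -y (robot's right); negative: to +y (left). Friction about 0.06 N m, no spring: it stays where left. Starts somewhere over the guides
- lens (a point): centre of the underside of the round magnifier lens (frame 80 mm in diameter), 130 mm from the hinge axis, 126 mm above the bench; the arm and lens frame take up the heights 126 to 140 mm (hub on the post up to 150 mm)
- handle (a point): point on the upright orange handle, a round pin 14 mm in diameter that stands on the outer edge of the lens frame, 172 mm from the hinge axis; the pin is free from 140 to 189 mm above the bench, this point is 165 mm above it
- powder_jar: yellow round screw-lid jar, 61 mm in diameter, 84 mm tall, upright on the bench, about 0.17 kg; origin at the centre of its underside, z up. Grasp or push it at the body, lower than 60 mm above its underside (not the lid). Stands left-front or right-front of the stand; a raised blue ledge, about 160 mm high, runs along the bench's right side beyond world y = -0.12 m
- media_bottle: tall clear glass bottle with blue cap, 92 mm in diameter, 209 mm tall, standing on one side of the stand (left or right varies) where it blocks the magnifier arm; origin at the centre of its underside. Bystander
- beaker_100: glass beaker 54 mm in diameter, 68 mm tall, on the other side of the stand; the magnifier arm passes above it. Origin at the centre of its underside. Bystander
- wash_bottle: white plastic wash bottle, body about 74 mm in diameter and 172 mm tall to its cap, thin bent spout up to 295 mm; origin in the bench plane, 8 mm off the body's centre (which lies at +8 mm along its y). Bystander; may have changed places with the jar
There are look-alikes about, which are no part of the job. There is more than one size of the powder_jar; the one meant has the size given above.

How it is judged:
By the outcome, as a careful person would: the job done as asked, in the order asked, and still so for the second after the job is handed in, with the robot touching nothing.
It also fails if it takes over 67 s, if anything falls off the work surface, if the arm or the gripper's body presses on something with over 40 N, if the wrist force passes 120 N, or if a joint passes its speed limit or range.

## Working session

There is one attempt and no reset: what is moved stays moved. The work goes in short steps, Python scripts to look and compute and a shell command to move; the robot and the scene stay as the last step left them, time stands still between calls to the robot, and variables do not carry over. Pictures are saved under pics/ and viewed, at most 10 in all, crops included, and the job is handed in when it is done.

```bash
mkdir -p pics; ls; cat > h.py <<'E'
import numpy as np, cv2
from station import arm, grab_frame, camera_params, spot_in
def world(name, uv, depth=None, z=None, P=None):
    P=P or camera_params(name); K=np.array(P["mtx"]); R=np.array(P["R"]); t=np.array(P["t"]).ravel()
    d=np.array([P["k1"],0,0,0,0],float)
    n=cv2.undistortPoints(np.array([[uv]],float),K,d)[0,0]; ray=R.T@np.array([n[0],n[1],1]); c=-R.T@t
    if z is not None: return c+ray*(z-c[2])/ray[2]
    return c+ray*depth
def cloud(name, dep, P=None):
    P=P or camera_params(name); K=np.array(P["mtx"]); R=np.array(P["R"]); t=np.array(P["t"]).ravel()
    v,u=np.mgrid[0:dep.shape[0],0:dep.shape[1]]
    n=cv2.undistortPoints(np.stack([u,v],-1).reshape(-1,1,2).astype(float),K,np.array([P["k1"],0,0,0,0],float))[:,0]
    X=(np.c_[n,np.ones(len(n))]*dep.reshape(-1,1)-t)@R
    return X.reshape(*dep.shape,3)
def pix(name,X,P=None):
    P=P or camera_params(name); R=np.array(P["R"])
    return cv2.projectPoints(np.array([X],float),cv2.Rodrigues(R)[0],np.array(P["t"],float),np.array(P["mtx"]),np.array([P["k1"],0,0,0,0],float))[0][0,0]
E
python3 - <<'E'
from h import *
ims=[]
for c in ["top","scene"]:
    im,d=grab_frame(c); cv2.imwrite(f"pics/{c}0.png",im); np.save(f"{c}.npy",d); C=cloud(c,d)
    for q in ["powder_jar","media_bottle","beaker_100","wash_bottle","handle","lens","stand"]:
        for r in spot_in(q,c)[:4]:
            u,v=map(int,r["uv"]); print(c,q,r["uv"],round(r["confidence"],2),C[min(v,399),min(u,639)].round(3))
print(arm.get_state())
E
```

```text
pics
top powder_jar [415.2, 182.7] 0.94 [ 0.528 -0.034  0.063]
top powder_jar [410.9, 226.2] 0.71 [ 0.434 -0.011  0.083]
top powder_jar [367.4, 279.0] 0.69 [0.334 0.086 0.117]
top media_bottle [241.7, 142.5] 0.97 [0.603 0.31  0.165]
top beaker_100 [377.4, 148.8] 0.57 [0.625 0.03  0.002]
top wash_bottle [235.3, 240.8] 0.73 [0.417 0.326 0.162]
top handle [315.8, 162.1] 0.9 [0.563 0.171 0.136]
top lens [321.8, 165.6] 0.83 [0.556 0.16  0.136]
top stand [310.8, 171.8] 0.89 [0.545 0.182 0.137]
scene powder_jar [390.5, 233.4] 0.89 [0.333 0.119 0.116]
scene powder_jar [343.3, 173.3] 0.86 [ 0.525 -0.027  0.063]
scene powder_jar [375.8, 195.6] 0.66 [0.421 0.006 0.076]
scene beaker_100 [301.8, 178.0] 0.62 [0.621 0.016 0.028]
scene wash_bottle [284.4, 226.0] 0.74 [0.574 0.164 0.022]
scene wash_bottle [298.2, 302.5] 0.64 [0.406 0.362 0.122]
scene handle [292.6, 189.5] 0.71 [0.563 0.143 0.139]
scene lens [287.3, 193.1] 0.7 [0.567 0.157 0.135]
scene stand [280.8, 226.5] 0.97 [0.581 0.17  0.024]
{'t': 0.8, 'q': array([ 1.59208997e+00,  3.58574567e-01,  1.18842445e-02, -5.26299522e-06,
       -1.22408688e+00, -2.88108203e-01]), 'qd': array([-2.37291678e-04, -1.81637194e-04,  5.47865899e-04,  4.64667410e-05,
        1.73944947e-03, -9.58267644e-04]), 'joint_efforts': array([ 4.87764610e-04, -5.82282865e+01,  2.93278188e+01,  7.00212032e+00,
        1.23389141e-02, -2.55624684e-05]), 'eef_pos': array([0.17797553, 0.65108628, 0.22656988]), 'ee_rot': array([-3.14157573e+00,  1.01791021e-05, -2.66816351e-01]), 'force': array([-0.46707981,  0.43288796, -0.36978699]), 'moment': array([ 0.01133701, -0.00563038, -0.00846443]), 'gripper_force': 0.0, 'width': 0.08788983130617439}
```

View pics/top0.png

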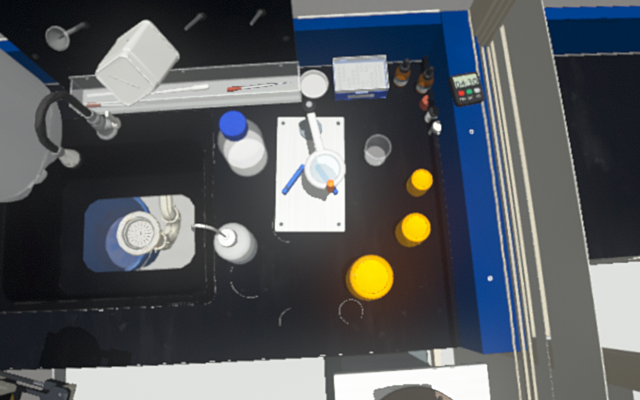

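View pics/scene0.png

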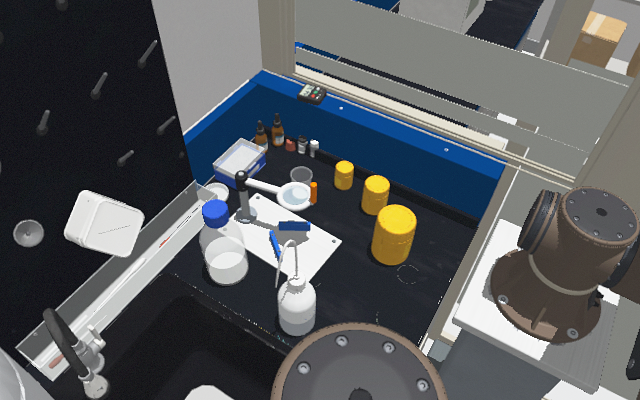

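The pictures show three yellow jars in the top view: a small one at (420,182), a middle one at (413,229) and a large one at (370,277). The middle one fits best, with its top at about 83 mm; the others read 63 and 117 mm. The tall bottle at (241,142) is on the left, so the magnifier swings right, passing over the beaker at (377,149). Next I measure everything and crop in to confirm the jar.

```bash
python3 - <<'E'
from h import *
im=cv2.imread("pics/top0.png"); d=np.load("top.npy"); C=cloud("top",d); hsv=cv2.cvtColor(im,cv2.COLOR_BGR2HSV)
ye=((hsv[...,0]>18)&(hsv[...,0]<32)&(hsv[...,1]>150)&(hsv[...,2]>120)).astype(np.uint8)
n,l,s,c=cv2.connectedComponentsWithStats(ye)
for i in range(1,n):
    if s[i,4]<100: continue
    P=C[l==i]; zt=np.percentile(P[:,2],95); T=P[P[:,2]>zt-.006]
    (x,y),r=cv2.minEnclosingCircle(T[:,:2].astype(np.float32)); print("jar",c[i].round(),"z",zt.round(4),"c",round(x,4),round(y,4),"r",round(r,4))
x,y,z=C[...,0],C[...,1],C[...,2]
reg=(x>.38)&(x<.75)&(y>.02)&(y<.26)
pl=(reg&(abs(z-.005)<.006)&(hsv[...,2]>130)&(hsv[...,1]<60)).astype(np.uint8)
n,l,s,c=cv2.connectedComponentsWithStats(pl); i=1+s[1:,4].argmax()
P=C[l==i][:,:2].astype(np.float32); rc=cv2.minAreaRect(P); print("plate",rc,cv2.boxPoints(rc).round(3).tolist(), np.median(C[l==i][:,2]))
# lens frame/arm
A=reg&(z>.13)&(z<.2)
P=C[A]; print("arm n",len(P)); 
o=A&(hsv[...,0]<15)&(hsv[...,1]>150); print("handle",np.median(C[o],0),C[o][:,2].max())
hub=P[(P[:,0]>P[:,0].max()-.025)]; print("hub",hub.mean(0),P[:,0].max())
L=P[(P[:,0]<P[:,0].min()+.085)&(P[:,2]<.15)]; print("lens",cv2.minEnclosingCircle(L[:,:2].astype(np.float32)))
for nm,lo,b in [("bottle",.1,(.5,.7,.22,.36)),("beaker",.05,(.58,.68,-.02,.07)),("wash",.1,(.33,.47,.25,.38))]:
    m=(x>b[0])&(x<b[1])&(y>b[2])&(y<b[3])&(z>lo); Q=C[m]; print(nm,len(Q),Q.mean(0).round(3) if len(Q) else "",Q.min(0).round(3),Q.max(0).round(3)) if len(Q) else print(nm,0)
cv2.imwrite("pics/crop1.png",cv2.resize(im[90:310,260:460],None,fx=2.7,fy=2.7,interpolation=cv2.INTER_CUBIC))
E
```

```text
jar [420. 182.] z 0.0665 c 0.4224 0.0565 r 0.1744
jar [413. 229.] z 0.0869 c 0.3715 0.0647 r 0.1346
jar [370. 277.] z 0.1215 c 0.3249 0.1076 r 0.074
plate ((0.5775052905082703, 0.18291449546813965), (0.1499853879213333, 0.26394009590148926), 87.73053741455078) [[0.4429999887943268, 0.11299999803304672], [0.7059999704360962, 0.10300000011920929], [0.7120000123977661, 0.2529999911785126], [0.4490000009536743, 0.2630000114440918]] 0.005226285334994165
arm n 1827
handle [0.50346123 0.14608053 0.18679408] 0.1901093853365376
hub [0.67549496 0.17733823 0.14927244] 0.6897137436623286
lens ((0.5452834367752075, 0.153171107172966), 0.04431351274251938)
bottle 1859 [0.61  0.313 0.164] [0.576 0.275 0.1  ] [0.664 0.36  0.213]
beaker 208 [0.612 0.036 0.064] [0.581 0.011 0.05 ] [0.634 0.067 0.074]
wash 1135 [0.419 0.337 0.144] [0.387 0.306 0.1  ] [0.459 0.378 0.297]
```

View pics/crop1.png

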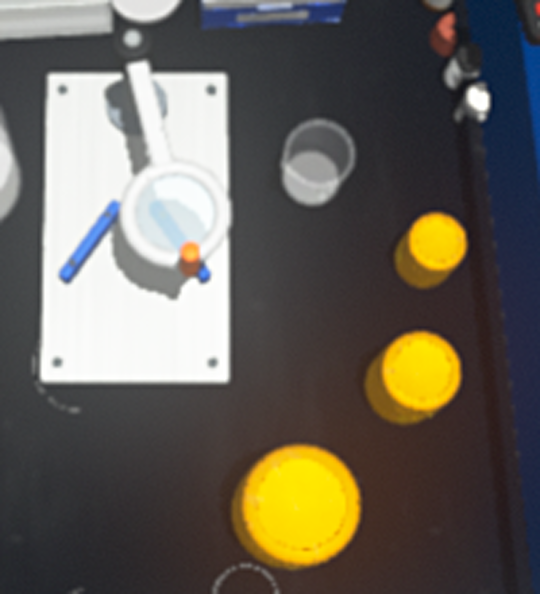

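The crop confirms the middle jar at crop pixel (421,372). The lens is over the guides with the handle at crop pixel (190,258), slightly to the right of centre. I redo the jar fits without the empty depth readings and work out the first move.

```bash
cat >> h.py <<'E'
from scipy.spatial.transform import Rotation as Ro
def go(p,yaw):
    s=arm.get_state(); R=Ro.from_euler("xyz",s["ee_rot"]); T=Ro.from_euler("xyz",[np.pi,0,yaw])
    print("rows to",np.round(p,3),"yaw",yaw,":",(R.inv().apply(np.array(p)-s["eef_pos"])*1000).round(1),(R.inv()*T).as_rotvec().round(3))
E
python3 - <<'E'
from h import *
im=cv2.imread("pics/top0.png"); d=np.load("top.npy"); C=cloud("top",d); hsv=cv2.cvtColor(im,cv2.COLOR_BGR2HSV)
ye=((hsv[...,0]>18)&(hsv[...,0]<32)&(hsv[...,1]>150)&(hsv[...,2]>120)).astype(np.uint8)
n,l,s,c=cv2.connectedComponentsWithStats(ye)
for i in range(1,n):
    if s[i,4]<100: continue
    m=(l==i)&(d>0); P=C[m]; zt=np.percentile(P[P[:,2]<.15,2],90); T=P[abs(P[:,2]-zt)<.008]
    (x,y),r=cv2.minEnclosingCircle(T[:,:2].astype(np.float32)); print("jar",c[i].round(),"z",zt.round(4),"c",round(x,4),round(y,4),"r",round(r,4),T[:,:2].mean(0).round(4))
seat=np.array([.5475,.184]); yaw=-.038
X=np.array([np.cos(yaw),np.sin(yaw)]); h=seat+.13*X; print("hinge",h)
for a in [0,.225,.5,.8,1.1,1.3,1.5]:
    th=np.pi+yaw+a; u=np.array([np.cos(th),np.sin(th)]); print(a,"handle",(h+.172*u).round(4),"lens",(h+.13*u).round(4))
go([.5035,.146,.36],-2.4); s=arm.get_state(); go([s["eef_pos"][0],s["eef_pos"][1],.36],-.267)
E
```

```text
jar [420. 182.] z 0.0656 c 0.5339 -0.0488 r 0.0229 [ 0.5328 -0.0482]
jar [413. 229.] z 0.0861 c 0.4311 -0.0217 r 0.0299 [ 0.431  -0.0214]
jar [370. 277.] z 0.121 c 0.3382 0.0783 r 0.0425 [0.3374 0.0785]
hinge [0.67740615 0.17906119]
0 handle [0.5055 0.1856] lens [0.5475 0.184 ]
0.225 handle [0.5084 0.1471] lens [0.5497 0.1549]
0.5 handle [0.5234 0.1024] lens [0.561  0.1211]
0.8 handle [0.553  0.0603] lens [0.5834 0.0893]
1.1 handle [0.5936 0.0288] lens [0.6141 0.0655]
1.3 handle [0.6251 0.0152] lens [0.6379 0.0552]
1.5 handle [0.6587 0.0081] lens [0.6633 0.0498]
rows to [0.503 0.146 0.36 ] yaw -2.4 : [ 447.2  401.4 -133.4] [0.    0.    2.133]
rows to [0.178 0.651 0.36 ] yaw -0.267 : [  -0.    -0.  -133.4] [-0.  0.  0.]
```

```bash
python3 -m jog '[[[0,0,-60,0,0,0,60],[0,0,-115,0,0,0.15,60],[15,12,-133,0,0,0.3,60],[447,401,-133,0,0,2.133,60],[447,401,-133,0,0,2.133,60],[447,401,-133,0,0,2.133,60],[447,401,-133,0,0,2.133,60],[447,401,-133,0,0,2.133,60],[447,401,-133,0,0,2.133,60],[447,401,-133,0,0,2.133,60],[447,401,-133,0,0,2.133,60],[447,401,-133,0,0,2.133,60],[447,401,-133,0,0,2.133,60],[447,401,-133,0,0,2.133,60],[447,401,-133,0,0,2.133,60],[447,401,-133,0,0,2.133,60],[447,401,-133,0,0,2.133,60]]]' 10 && python3 - <<'E'
from h import *
P=camera_params("wrist"); im,d=grab_frame("wrist"); cv2.imwrite("pics/w1.png",im); C=cloud("wrist",d,P); hsv=cv2.cvtColor(im,cv2.COLOR_BGR2HSV)
o=(hsv[...,0]<15)&(hsv[...,1]>150)&(hsv[...,2]>100)&(C[...,2]>.175)&(C[...,2]<.2); print(o.sum(),C[o].mean(0) if o.any() else "")
print(spot_in("handle","wrist")[:2])
m=(hsv[...,0]>100)&(hsv[...,0]<130)&(hsv[...,1]>130)&(abs(C[...,2]-.031)<.006); print("rails",m.sum())
go([.506,.1465,.157],-2.4)
E
```

```text
t: 2.92
eef_pos: [0.5031, 0.1472, 0.3597]
ee_rot: [3.142, 0.0, -2.398]
force: [0.2, -0.1, 0.9]
width: 0.0595
gripper_force: 0.0
214 [0.53868838 0.09338264 0.18716293]
[{'uv': [295.3, 202.5], 'confidence': 0.59}]
rails 1131
rows to [0.506 0.146 0.157] yaw -2.4 : [ -1.7  -2.2 202.6] [-0.     0.     0.002]
```

View pics/w1.png

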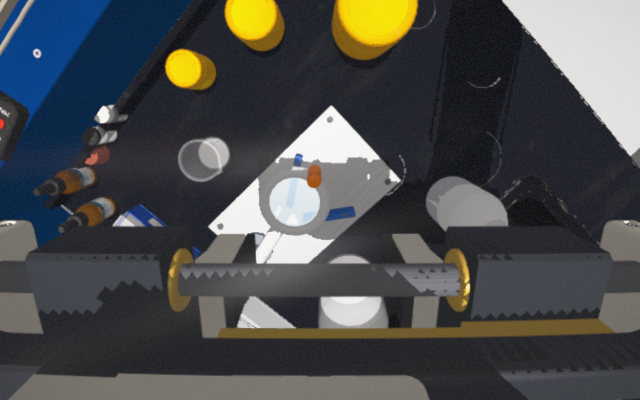

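```bash
python3 - <<'E'
from h import *
print(pix("wrist",[.506,.1465,.189]),pix("wrist",[.5387,.0934,.187]),pix("wrist",[.503,.147,.36]), pix("wrist",[.677,.179,.15]))
P=camera_params("wrist"); print(-np.array(P["R"]).T@np.array(P["t"]).ravel())
im,d=grab_frame("top"); C=cloud("top",d); hsv=cv2.cvtColor(im,cv2.COLOR_BGR2HSV)
o=(hsv[...,0]<15)&(hsv[...,1]>150)&(C[...,2]>.15)&(C[...,2]<.2); print(o.sum(),np.median(C[o],0) if o.any() else "")
E
```

```text
[316.40008388 180.31875461] [251.37890915 167.67214061] [319.56420645 253.33367953] [238.05368267 297.52062863]
[0.45112687 0.09862079 0.51867393]
34 [ 0.67075627 -0.11568472  0.18085727]
```

The wrist picture shows the orange pin at (315,176), and my position for it projects to (316,180), so they agree; the colour mask had caught other things. I descend and grip the pin.

```bash
python3 -m jog '[[[-2,-2,60,0,0,0,60],[-2,-2,120,0,0,0,60],[-2,-2,170,0,0,0,60],[-2,-2,203,0,0,0,60],[-2,-2,203,0,0,0,60],[-2,-2,203,0,0,0,0],[-2,-2,203,0,0,0,0],[-2,-2,203,0,0,0,0],[-2,-2,203,0,0,0,0],[-2,-2,203,0,0,0,0],[-2,-2,203,0,0,0,0]]]' 10 && python3 - <<'E'
from h import *
h=np.array([.6774,.1791]); s=arm.get_state(); p=s["eef_pos"]; 
v=p[:2]-h; print(np.hypot(*v), np.arctan2(v[1],v[0])%(2*np.pi)-np.pi+.038)
for a in [.4,.55,.7,.85,1,1.15,1.3,1.4,1.45]:
    th=np.pi-.038+a; go([*(h+.172*np.array([np.cos(th),np.sin(th)])),.157],-2.4)
E
```

```text
t: 4.45
eef_pos: [0.5065, 0.1464, 0.1568]
ee_rot: [-3.141, 0.0, -2.4]
force: [-0.4, 0.5, 1.0]
width: 0.0139
gripper_force: 10.0
0.17404315208688345 0.22711673829558496
rows to [0.517 0.118 0.157] yaw -2.4 : [ 11.6 -27.6  -0.2] [-0.  0.  0.]
rows to [0.527 0.095 0.157] yaw -2.4 : [ 19.4 -52.2  -0.2] [-0.  0.  0.]
rows to [0.542 0.073 0.157] yaw -2.4 : [ 23.3 -77.7  -0.2] [-0.  0.  0.]
rows to [0.559 0.054 0.157] yaw -2.4 : [  23.5 -103.4   -0.2] [-0.  0.  0.]
rows to [0.579 0.038 0.157] yaw -2.4 : [  19.7 -128.9   -0.2] [-0.  0.  0.]
rows to [0.601 0.025 0.157] yaw -2.4 : [  12.2 -153.6   -0.2] [-0.  0.  0.]
rows to [0.625 0.015 0.157] yaw -2.4 : [ 1.100e+00 -1.769e+02 -1.000e-01] [-0.  0.  0.]
rows to [0.642 0.011 0.157] yaw -2.4 : [-8.200e+00 -1.913e+02 -1.000e-01] [-0.  0.  0.]
rows to [0.65  0.009 0.157] yaw -2.4 : [-1.330e+01 -1.982e+02 -1.000e-01] [-0.  0.  0.]
```

```bash
python3 -m jog '[[[6,-13,0,0,0,0,0],[12,-28,0,0,0,0,0],[16,-40,0,0,0,0,0],[19,-52,0,0,0,0,0],[22,-65,0,0,0,0,0],[23,-78,0,0,0,0,0],[24,-91,0,0,0,0,0],[23.5,-103,0,0,0,0,0],[22,-116,0,0,0,0,0],[20,-129,0,0,0,0,0],[16,-141,0,0,0,0,0],[12,-154,0,0,0,0,0],[7,-166,0,0,0,0,0],[1,-177,0,0,0,0,0],[-4,-184,0,0,0,0,0],[-8,-191,0,0,0,0,0],[-13,-198,0,0,0,0,0],[-13,-198,0,0,0,0,0]]]' && python3 - <<'E'
from h import *
h=np.array([.6774,.1791]); p=arm.get_state()["eef_pos"]; 
v=p[:2]-h; print(np.hypot(*v), np.arctan2(v[1],v[0])%(2*np.pi)-np.pi+.038)
go([.431,-.0215,.2],-1.13)
go([.431,-.0215,.2],-1.13)
E
```

```text
t: 6.7
eef_pos: [0.6503, 0.0091, 0.1565]
ee_rot: [-3.141, 0.0, -2.4]
force: [-0.6, -0.7, 3.1]
width: 0.0136
gripper_force: 10.0
0.17210709565430632 1.450873768380491
rows to [ 0.431 -0.022  0.2  ] yaw -1.13 : [182.4 125.6 -43.6] [-0.    0.   -1.27]
rows to [ 0.431 -0.022  0.2  ] yaw -1.13 : [182.4 125.6 -43.6] [-0.    0.   -1.27]
```

```bash
python3 -m jog '[[[-13,-0,0,0,0,0,60],[0,0,0,0,0,0,60],[0,0,0,0,0,0,60],[0,0,-50,0,0,0,80],[0,0,-70,0,0,0,87],[182,126,-70,0,0,-1.27,87],[182,126,-70,0,0,-1.27,87],[182,126,-70,0,0,-1.27,87],[182,126,-70,0,0,-1.27,87],[182,126,-70,0,0,-1.27,87],[182,126,-70,0,0,-1.27,87],[182,126,-70,0,0,-1.27,87],[182,126,-70,0,0,-1.27,87],[182,126,-70,0,0,-1.27,87]]]' && echo
```

```text
t: 8.45
eef_pos: [0.4303, -0.0209, 0.2266]
ee_rot: [-3.141, 0.0, -1.133]
force: [-0.8, -0.4, -0.5]
width: 0.0871
gripper_force: 0.0
```

The first row of that move wrongly held a 13 mm sideways shift while the pin was still gripped. I check where the magnifier is now, along with the jar.

```bash
python3 - <<'E'
from h import *
a,_=grab_frame("top"); P=camera_params("wrist"); b,d=grab_frame("wrist"); C=cloud("wrist",d,P)
hsv=cv2.cvtColor(b,cv2.COLOR_BGR2HSV)
r=(C[...,2]>.06)&(C[...,2]<.1)&(d>0)&(np.hypot(C[...,0]-.431,C[...,1]+.0215)<.05)&(hsv[...,1]>150)&(hsv[...,0]>15)&(hsv[...,0]<35)
zt=np.percentile(C[r][:,2],80); T=C[r&(abs(C[...,2]-zt)<.005)]; print("jar",zt,cv2.minEnclosingCircle(T[:,:2].astype(np.float32)),T.mean(0),len(T))
v=np.hstack([cv2.resize(a[60:260,210:460],None,fx=1.6,fy=1.6),cv2.resize(b,(400,320)) [:,:]]); cv2.imwrite("pics/c2.png",v)
print(pix("top",[.6503,.0091,.189]),pix("top",[.66,.018,.189]))
E
```

```text
jar 0.0848574814646281 ((0.43153032660484314, -0.02313888445496559), 0.02999040298163891) [ 0.43218082 -0.02402731  0.08414208] 3560
[397.48974266 105.07299647] [392.33122954 100.5366428 ]
```

View pics/c2.png

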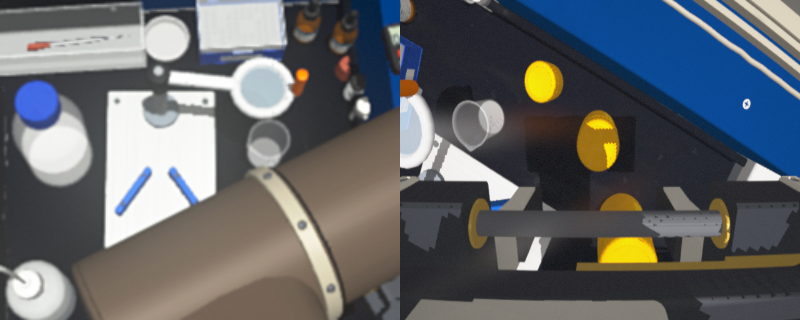

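The top view shows the lens at about 1.45 rad, pin at full-image pixel (399,108), well clear of the plate. The wrist view shows the middle jar below the gripper: 85 mm tall, 60 mm across. I grasp and lift it.

```bash
python3 -m jog '[[[3,0,60,0,0,0,87],[3,0,110,0,0,0,87],[3,0,150,0,0,0,87],[3,0,180,0,0,0,87],[3,0,195,0,0,0,87],[3,0,195,0,0,0,87],[3,0,195,0,0,0,40],[3,0,195,0,0,0,40],[3,0,195,0,0,0,40],[3,0,195,0,0,0,40],[3,0,185,0,0,0,40],[3,0,160,0,0,0,40],[3,0,130,0,0,0,40],[3,0,120,0,0,0,40],[3,0,120,0,0,0,40]]]' 20 && python3 - <<'E'
from h import *
s=np.array([.5475,.184]); X=np.array([np.cos(-.038),np.sin(-.038)])
go([*(s-.05*X),.107],-1.571-.038); go([*(s-.05*X),.038],-1.571-.038)
E
```

```text
t: 10.42
eef_pos: [0.4316, -0.0235, 0.1069]
ee_rot: [-3.14, 0.0, -1.13]
force: [0.5, 0.1, -2.4]
width: 0.0607
gripper_force: 20.0
rows to [0.498 0.186 0.107] yaw -1.609 : [-1.613e+02 -1.490e+02  1.000e-01] [-0.001  0.001  0.479]
rows to [0.498 0.186 0.038] yaw -1.609 : [-161.3 -148.9   69.1] [-0.001  0.001  0.479]
```

```bash
python3 -m jog '[[[-30,-28,0,0,0,0.1,40],[-70,-65,0,0,0,0.22,40],[-110,-101,0,0,0,0.34,40],[-145,-134,0,0,0,0.45,40],[-161,-149,0,0,0,0.479,40],[-161,-149,0,0,0,0.479,40],[-161,-149,30,0,0,0.479,40],[-161,-149,55,0,0,0.479,40],[-161,-149,65,0,0,0.479,40],[-161,-149,69,0,0,0.479,40],[-161,-149,70,0,0,0.479,40],[-161,-149,70,0,0,0.479,40]]]'
```

```text
t: 11.92
eef_pos: [0.498, 0.1856, 0.0372]
ee_rot: [-3.141, 0.001, -1.609]
force: [-0.1, -1.0, -0.4]
width: 0.0608
gripper_force: 20.0
```

```bash
python3 -m jog '[[[0,0,0,0,0,0,70],[0,0,0,0,0,0,70],[0,0,0,0,0,0,70],[0,-4,0,0,0,0,70],[0,-8,0,0,0,0,70],[0,-13,0,0,0,0,70],[0,-18,0,0,0,0,70],[0,-23,0,0,0,0,70],[0,-28,0,0,0,0,70],[0,-33,0,0,0,0,70],[0,-37,0,0,0,0,70],[0,-41,0,0,0,0,70],[0,-45,0,0,0,0,70],[0,-48,0,0,0,0,70],[0,-50,0,0,0,0,70],[0,-51,0,0,0,0,70]]]'; python3 - <<'E'
from h import *
s=arm.get_state(); print(s["eef_pos"],s["force"],s["width"])
im,_=grab_frame("scene"); cv2.imwrite("pics/s3.png",cv2.resize(im[120:330,170:450],None,fx=2.8,fy=2.8,interpolation=cv2.INTER_CUBIC))
E
```

```text
t: 13.92
eef_pos: [0.5487, 0.1836, 0.0365]
ee_rot: [3.142, -0.0, -1.609]
force: [-1.9, 0.7, 0.7]
width: 0.0698
gripper_force: 0.8
[0.54866391 0.18357523 0.03653493] [-1.91334538  0.71813255  0.69336684] 0.0698430368773428
```

View pics/s3.png

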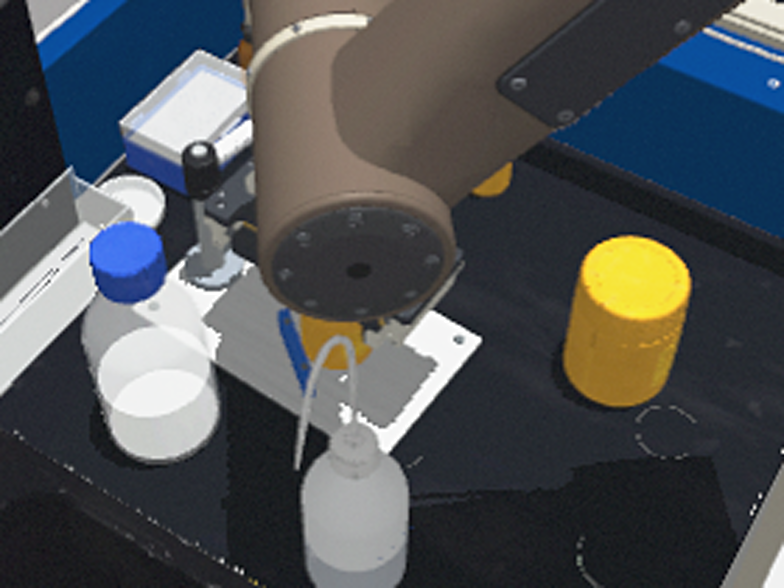

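The scene crop shows the jar standing upright at crop pixel (335,340) between the fingers and beside the rail. I keep pushing gently until the force rises.

```bash
for i in 1; do python3 -m jog '[[[0,-1,0,0,0,0,70],[0,-2,0,0,0,0,70],[0,-2,0,0,0,0,70]]]'; done
```

```text
t: 14.35
eef_pos: [0.5507, 0.1835, 0.0365]
ee_rot: [-3.141, 0.0, -1.609]
force: [-0.5, -0.1, -0.2]
width: 0.0698
gripper_force: 0.3
```

```bash
python3 -m jog '[[[0,-1,0,0,0,0,70],[0,-2,0,0,0,0,70],[0,-2,0,0,0,0,70]]]'
```

```text
t: 14.72
eef_pos: [0.5521, 0.1835, 0.0366]
ee_rot: [3.141, -0.0, -1.609]
force: [-4.9, 2.7, 2.6]
width: 0.0699
gripper_force: 2.4
```

```bash
python3 -m jog '[[[0,-0.5,0,0,0,0,70],[0,-1,0,0,0,0,70],[0,-1,0,0,0,0,70]]]'
```

```text
t: 15.1
eef_pos: [0.5523, 0.1835, 0.0365]
ee_rot: [3.14, -0.0, -1.609]
force: [-8.2, 2.7, 5.6]
width: 0.0702
gripper_force: 4.4
```

```bash
python3 -m jog '[[[0,3,0,0,0,0,72],[0,5,0,0,0,0,80],[0,5,0,0,0,0,87],[0,5,0,0,0,0,87],[0,5,0,0,0,0,87],[0,5,-20,0,0,0,87],[0,5,-60,0,0,0,87],[0,5,-120,0,0,0,87],[0,5,-180,0,0,0,87],[0,5,-240,0,0,0,87],[-60,5,-280,0,0,0,87],[-110,5,-280,0,0,0,87],[-110,5,-280,0,0,0,87],[-110,5,-280,0,0,0,87]]]'; python3 - <<'E'
from h import *
P=camera_params("wrist"); b,d=grab_frame("wrist"); cv2.imwrite("pics/w4.png",b); C=cloud("wrist",d,P); hsv=cv2.cvtColor(b,cv2.COLOR_BGR2HSV)
x,y,z=C[...,0],C[...,1],C[...,2]
r=(abs(z-.089)<.006)&(d>0)&(np.hypot(x-.5475,y-.184)<.05)&(hsv[...,1]>120)&(hsv[...,0]>15)&(hsv[...,0]<35); T=C[r]
print("jar",r.sum(),T.mean(0),cv2.minEnclosingCircle(T[:,:2].astype(np.float32)), "tilt",np.linalg.lstsq(np.c_[T[:,:2],np.ones(len(T))],T[:,2],rcond=None)[0])
m=(hsv[...,0]>100)&(hsv[...,0]<130)&(hsv[...,1]>130)&(abs(z-.031)<.008)&(np.hypot(x-.5475,y-.184)<.08)
n,l,s,c=cv2.connectedComponentsWithStats(m.astype(np.uint8))
for i in range(1,n):
    if s[i,4]>60:
        Q=C[l==i][:,:2].astype(np.float32); print("rail",s[i,4],cv2.minAreaRect(Q),cv2.boxPoints(cv2.minAreaRect(Q)).round(4).tolist())
E
```

```text
t: 16.85
eef_pos: [0.5525, 0.2936, 0.316]
ee_rot: [3.141, -0.001, -1.608]
force: [0.8, 0.8, 0.1]
width: 0.0872
gripper_force: 0.0
jar 2676 [0.54680068 0.18405087 0.08927764] ((0.5463215708732605, 0.18411174416542053), 0.029813680797815323) tilt [-0.00599629 -0.00320375  0.09314607]
rail 209 ((0.5416070818901062, 0.13965338468551636), (0.04103293642401695, 0.009374143555760384), 31.42719078063965) [[0.5217000246047974, 0.13300000131130219], [0.5264999866485596, 0.125], [0.5616000294685364, 0.14640000462532043], [0.5566999912261963, 0.15440000593662262]]
rail 74 ((0.5823595523834229, 0.164299875497818), (0.011803882196545601, 0.008650952018797398), 31.80540657043457) [[0.5751000046730042, 0.164900004863739], [0.5795999765396118, 0.1574999988079071], [0.5896999835968018, 0.16369999945163727], [0.585099995136261, 0.17110000550746918]]
rail 419 ((0.5603004097938538, 0.21930460631847382), (0.009226324036717415, 0.07415193319320679), 51.609031677246094) [[0.5284000039100647, 0.2387000024318695], [0.5864999890327454, 0.19269999861717224], [0.592199981212616, 0.19990000128746033], [0.5340999960899353, 0.2459000051021576]]
```

View pics/w4.png

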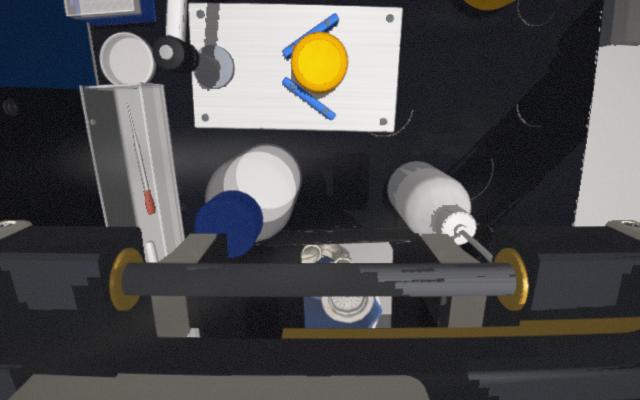

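The wrist view shows the jar upright at (320,62), nested between both rails; the tilt fit is about 0 and its top is at 89 mm. The distances to the rail faces, 31.7 and 31.1 mm, match its radius. The bystanders stand where they were. Now I swing the lens back.

```bash
python3 - <<'E'
from h import *
P=camera_params("wrist"); b,d=grab_frame("wrist"); C=cloud("wrist",d,P); x,y,z=C[...,0],C[...,1],C[...,2]
m=(abs(z-.15)<.005)&(np.hypot(x-.677,y-.179)<.03); T=C[m]; print("hub",m.sum(),T.mean(0),cv2.minEnclosingCircle(T[:,:2].astype(np.float32)))
w=(abs(z-.005)<.004)&(d>0)&(b.min(2)>130)&(x>.4)&(x<.75)&(y>.08)&(y<.28)
n,l,s,c=cv2.connectedComponentsWithStats(w.astype(np.uint8)); i=1+s[1:,4].argmax()
r=cv2.minAreaRect(C[l==i][:,:2].astype(np.float32)); print("plate",r)
go([.6503,.0091,.25],-2.45)
E
```

```text
hub 931 [0.67562642 0.17655988 0.15065702] ((0.6770585179328918, 0.176189586520195), 0.01532346848398447)
plate ((0.5769391059875488, 0.18230056762695312), (0.1507308930158615, 0.26071232557296753), 86.40457916259766)
rows to [0.65  0.009 0.25 ] yaw -2.45 : [ 279.6 -108.5   66.5] [ 0.    -0.001  0.841]
```

```bash
python3 -m jog '[[[280,-108,66,0,0,0.84,60],[280,-108,66,0,0,0.84,60],[280,-108,66,0,0,0.84,60],[280,-108,66,0,0,0.84,60],[280,-108,66,0,0,0.84,60],[280,-108,66,0,0,0.84,60],[280,-108,66,0,0,0.84,60],[280,-108,66,0,0,0.84,60],[280,-108,110,0,0,0.84,60],[280,-108,145,0,0,0.84,60],[280,-108,159,0,0,0.84,60],[280,-108,159,0,0,0.84,60],[280,-108,159,0,0,0.84,0],[280,-108,159,0,0,0.84,0],[280,-108,159,0,0,0.84,0],[280,-108,159,0,0,0.84,0],[280,-108,159,0,0,0.84,0],[280,-108,159,0,0,0.84,0]]]' 10; python3 - <<'E'
from h import *
h=np.array([.677,.1763]); s=arm.get_state(); p=s["eef_pos"]; v=p[:2]-h; a0=np.arctan2(v[1],v[0])%(2*np.pi)-np.pi+.062; print(np.hypot(*v),a0)
for a in np.linspace(a0,0,19)[1:]:
    th=np.pi-.062+a; go([*(h+.172*np.array([np.cos(th),np.sin(th)])),p[2]],s["ee_rot"][2])
E
```

```text
t: 19.2
eef_pos: [0.65, 0.0095, 0.1576]
ee_rot: [-3.142, -0.0, -2.449]
force: [-0.2, -0.8, -0.7]
width: 0.0135
gripper_force: 10.0
0.168974383155816 1.4724114394399013
rows to [0.636 0.009 0.158] yaw -2.4487681125558534 : [11.1  9.   0. ] [-0. -0.  0.]
rows to [0.622 0.013 0.158] yaw -2.4487681125558534 : [19.  20.6  0. ] [-0. -0.  0.]
rows to [0.609 0.018 0.158] yaw -2.4487681125558534 : [25.9 32.9  0. ] [-0. -0.  0.]
rows to [0.596 0.024 0.158] yaw -2.4487681125558534 : [31.8 45.7  0. ] [-0. -0.  0.]
rows to [0.584 0.031 0.158] yaw -2.4487681125558534 : [36.6 58.9  0. ] [-0. -0.  0.]
rows to [0.573 0.039 0.158] yaw -2.4487681125558534 : [40.3 72.4  0. ] [-0. -0.  0.]
rows to [0.562 0.048 0.158] yaw -2.4487681125558534 : [42.9 86.3  0. ] [-0. -0.  0.]
rows to [0.552 0.058 0.158] yaw -2.4487681125558534 : [ 44.4 100.3  -0. ] [-0. -0.  0.]
rows to [0.543 0.069 0.158] yaw -2.4487681125558534 : [ 44.7 114.3  -0. ] [-0. -0.  0.]
rows to [0.534 0.08  0.158] yaw -2.4487681125558534 : [ 43.8 128.4  -0. ] [-0. -0.  0.]
rows to [0.527 0.092 0.158] yaw -2.4487681125558534 : [ 41.8 142.3  -0. ] [-0. -0.  0.]
rows to [0.521 0.105 0.158] yaw -2.4487681125558534 : [ 38.7 156.   -0. ] [-0. -0.  0.]
rows to [0.515 0.118 0.158] yaw -2.4487681125558534 : [ 34.5 169.4  -0. ] [-0. -0.  0.]
rows to [0.511 0.131 0.158] yaw -2.4487681125558534 : [ 29.2 182.4  -0. ] [-0. -0.  0.]
rows to [0.508 0.145 0.158] yaw -2.4487681125558534 : [ 22.9 195.   -0. ] [-0. -0.  0.]
rows to [0.506 0.159 0.158] yaw -2.4487681125558534 : [ 15.5 207.   -0. ] [-0. -0.  0.]
rows to [0.505 0.173 0.158] yaw -2.4487681125558534 : [  7.2 218.3  -0. ] [-0. -0.  0.]
rows to [0.505 0.187 0.158] yaw -2.4487681125558534 : [ -2. 229.  -0.] [-0. -0.  0.]
```

```bash
python3 -m jog '[[[9,9,0,0,0,0,0],[19,21,0,0,0,0,0],[26,33,0,0,0,0,0],[32,46,0,0,0,0,0],[37,59,0,0,0,0,0],[40,72,0,0,0,0,0],[43,86,0,0,0,0,0],[44,100,0,0,0,0,0],[45,114,0,0,0,0,0],[44,128,0,0,0,0,0],[42,142,0,0,0,0,0],[39,156,0,0,0,0,0],[34.5,169,0,0,0,0,0],[29,182,0,0,0,0,0],[23,195,0,0,0,0,0],[15.5,207,0,0,0,0,0],[7,218,0,0,0,0,0],[-2,229,0,0,0,0,0],[-2,229,0,0,0,0,0],[-2,229,0,0,0,0,0]]]'
```

```text
t: 21.7
eef_pos: [0.5054, 0.1873, 0.1575]
ee_rot: [3.142, 0.0, -2.448]
force: [-0.0, 0.4, -1.0]
width: 0.0136
gripper_force: 10.0
```

```bash
python3 -m jog '[[[0,0,0,0,0,0,20],[0,0,0,0,0,0,40],[0,0,0,0,0,0,50],[0,0,-20,0,0,0,50],[0,0,-70,0,0,0,50],[0,0,-130,0,0,0,50],[-104,52,-158,0,0,-0.84,50],[-104,52,-158,0,0,-0.84,50],[-104,52,-158,0,0,-0.84,50],[-104,52,-158,0,0,-0.84,50],[-104,52,-158,0,0,-0.84,50],[-104,52,-158,0,0,-0.84,50],[-104,52,-158,0,0,-0.84,50]]]'; python3 - <<'E'
from h import *
P=camera_params("wrist"); b,d=grab_frame("wrist"); cv2.imwrite("pics/w5.png",b); C=cloud("wrist",d,P); hsv=cv2.cvtColor(b,cv2.COLOR_BGR2HSV); x,y,z=C[...,0],C[...,1],C[...,2]
near=np.hypot(x-.545,y-.184)<.07
L=near&(abs(z-.14)<.006)&(hsv[...,1]<90); T=C[L]; print("frame",L.sum(),T.mean(0))
Q=T[:,:2]; Q=Q[np.hypot(*(Q-[.547,.184]).T)<.05]; print(cv2.minEnclosingCircle(Q.astype(np.float32)))
r=near&(d>0)&(hsv[...,1]>150)&(hsv[...,0]<15)&(abs(z-.187)<.006); print("pin",r.sum(),C[r].mean(0))
h=np.array([.677,.1763]); j=np.array([.5468,.184]); p=C[r].mean(0)[:2]; f=lambda v:np.arctan2(v[1],v[0])%(2*np.pi); print("angle err",f(p-h)-f(j-h))
o=near&(hsv[...,1]>100)&(hsv[...,0]>15)&(hsv[...,0]<35)&(abs(z-.089)<.006); print("jar",o.sum(),C[o].mean(0) if o.any() else "")
E
```

```text
t: 23.32
eef_pos: [0.5521, 0.2934, 0.3156]
ee_rot: [-3.142, 0.0, -1.611]
force: [0.3, -0.5, -0.4]
width: 0.0502
gripper_force: 0.0
frame 7160 [0.55224168 0.18388058 0.13832472]
((0.5501212477684021, 0.18427959084510803), 0.04708041623234749)
pin 59 [0.50831294 0.18951039 0.18710893]
angle err -0.019082527215094736
jar 0
```

View pics/w5.png

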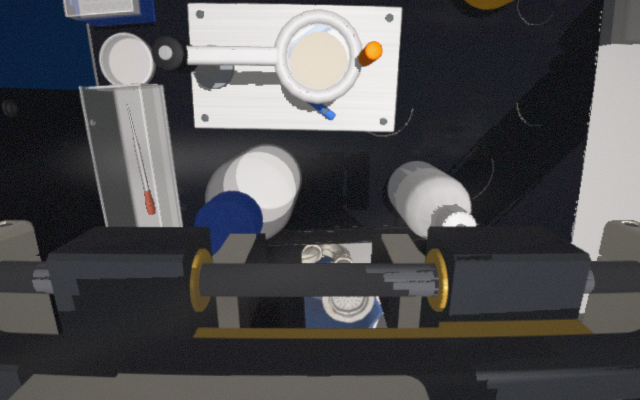

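The wrist view shows the lens at (320,57) over the jar, with the pin at (372,50). One refined ring fit will check the centring.

```bash
python3 - <<'E'
from h import *
from scipy.optimize import least_squares
P=camera_params("wrist"); b,d=grab_frame("wrist"); C=cloud("wrist",d,P); hsv=cv2.cvtColor(b,cv2.COLOR_BGR2HSV); x,y,z=C[...,0],C[...,1],C[...,2]
m=(abs(z-.139)<.004)&(b.min(2)>120)&(hsv[...,1]<40)&(np.hypot(x-.547,y-.184)<.05)&(x<.572)
Q=C[m]; 
r=least_squares(lambda p:np.hypot(Q[:,0]-p[0],Q[:,1]-p[1])-p[2],[.547,.184,.037],loss="soft_l1",f_scale=.003); print("ring",m.sum(),r.x,C[m][:,2].mean())
a=(abs(z-.139)<.005)&(b.min(2)>120)&(x>.595)&(x<.655)&(abs(y-.18)<.03); A=C[a]; k=np.polyfit(A[:,0],A[:,1],1); print("arm yaw",np.arctan(k[0]),"y at .547",np.polyval(k,.547),"y at hinge",np.polyval(k,.677))
t,_=grab_frame("top"); print(pix("top",[.547,.184,.14]))
cv2.imwrite("pics/t6.png",cv2.resize(t[80:280,200:440],None,fx=3,fy=3))
E
```

```text
ring 5579 [0.54330119 0.18428551 0.02578493] 0.13799236279291557
arm yaw -0.06718025684083084 y at .547 0.18509260720363893 y at hinge 0.17634601151316837
[308.63151965 169.79540356]
```

The arm direction is -0.067 rad against the plate's -0.063. The lens is at y ≈ 0.1845–0.185 and the jar at 0.184, so it is centred to within about 1 mm.

```bash
python3 -c "
from station import arm
print(arm.job_done())"
```

```text
the job is handed in; nothing more can be done
None
```

The job is handed in after about 23 s of the 67 s allowed: the magnifier was swung clear to the right, the 61 mm yellow jar stands seated in the V guides, the lens is back over it to within about 1 mm, and I saw no bystander moved (one stray 13 mm shift with the handle still gripped left the arm where I had put it).

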